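# Hang the funnel-ring bracket on the slotted upright

### The arm

A 6-joint arm with a two-finger parallel gripper is mounted at the origin on the work surface. World frame = base frame: x ahead of the robot, y to its left, z up, the work surface at z = 0. Lengths are in m, angles in degrees, forces in N, time in s.
With the tool pointing down it reaches from about 0.325 to 0.85 m from the base axis. Payload 15.5 kg.
Tool frame: the origin (TCP) lies at the very end of the fingers, on their centre line; the grasp point (between the pads) lies arm.grip_depth behind it (arm.grip_depth is the distance from the TCP to the grasp point, in m); z points along the fingers, y is the direction in which the jaws open and shut (so a half turn about z gives the same grasp; the last joint's range is limited). The gripper opens to 91 mm and grips with 3 to 60 N. Pads are 32 mm wide; open, the fingers measure 118 mm over their backs; the gripper's body (76 mm by 178 mm) begins 60 mm behind the grasp point.
Start: joints at [-71.133, 28.281, 77.091, -0, 74.628, -5.472], TCP at [0.258, -0.569, 0.214] pointing down, gripper open.
Joint ranges: [-166.48, 166.48], [-47.26, 123.95], [12.59, 153.08], [-70.14, 250.14], [6.76, 159.57], [-176.63, 176.63]. Speed limits (degrees/s): [108.29, 108.29, 147.25, 172.46, 172.46, 172.46].

### API

Orientations are given as a 3x3 rotation matrix whose columns are the frame's x, y, z axes.
In Python, from rig import arm gives the robot as it stands. Calls block until the motion is done:
- arm.move_to(position, orientation): joint-space move of the TCP to a pose.
- arm.move_l(position, orientation=None, feed=0.15): straight line of the TCP; orientation=None keeps the orientation; feed is the mean speed in m/s.
- arm.move_joints(angles): joint-space move.
- arm.grip(opening): finger opening in m; the grip force is fixed at half the most; returns when the fingers have stopped.
- arm.sleep(seconds).
- arm.solve_ik(position, orientation): joint angles nearest the present ones, or None.
- arm.snapshot(name): name is "side" or "top"; returns the picture (480x640x3 uint8, red, green, blue); there is no depth.
- arm.get_calibration(name): a dict with "intrinsics" (3x3 intrinsics, pixels), "k1" (the pictures are not rectified: a ray, as slopes to the right and down, at radius r is drawn at 1 + k1 r^2 times it, then the intrinsics apply), "cam_to_world" (4x4, takes a point from camera to world coordinates). Camera axes: x right, y down, z forward; pixel columns grow to the right and rows downward; lengths in m; the calibration is good to about 2 mm. A picture is of the moment at which its call begins. get_calibration takes no time and is no camera call.
A pose or a line that the arm cannot do raises arm.Unreachable and nothing moves.
- arm.sign_off(): hands the job in, once; it reports no verdict.
Readings, each from a call of its own:
- arm.current_t(): time.
- arm.current_joint_positions(): joint angles.
- arm.current_dq(): joint speeds.
- arm.current_tau(): joint torques, N m.
- arm.current_ee_pos(): TCP position.
- arm.current_tool_rot(): TCP orientation.
- arm.current_force(): force on the tool from outside, world axes, zero at the start.
- arm.current_torque(): the same for the moment, N m.
- arm.current_width(): finger opening in m.
Only numpy, scipy, OpenCV 4.12 (cv2) and the standard library are available. Lean on these libraries where they do the work, as an engineer would, in place of code of your own. Each camera call takes 0.05 s, during which the arm holds its last target. There are 200 camera calls.

### The job

Pick up the funnel-ring bracket from the bench and hang it on the slotted upright: press both hook tabs into the top two slots, then push it down until it is fully home past the spring catch and hangs level. Feel for the slots and never force it, leave the glassware and bottles alone, and let go when done.

Things in the scene. Friction and masses are not known exactly. Their poses are not given: they have to be found in the camera images.
- bracket: Loose aluminium bracket, 0.16-0.26 kg, lying on the bench as it will hang: z up, origin 20 mm up, +x to its hook end. Origin: middle of its blade, a bar 110 mm long (x), 10 thick (y), 40 tall (z); grip it across y. At x = 49 to 55 mm a heel plate, 24 mm wide, z -20 to +46; at x = -91 the centre of a flat ring 80 mm across, 10 mm high, level with the blade's underside.
- tabs (a point): On the bracket, in the front face of the heel plate (bracket x = 55 mm), at the underside of the upper tab's shank (z = +32). Two hook tabs, 6 mm thick in y, stand 12.5 mm out of the face; the lower is 40 mm below the upper. Each is a shank 8 mm high with a lip at its outer end reaching 11 mm below the shank, 7.5 mm clear of the heel's face.
- post: Fixed grey upright with a white slotted strip 5 mm thick, 44 wide, top nominally at z = 191 mm, on a foot 170 x 130 x 12 mm. Origin on the bench under the middle of the strip's front face (plane x = 0, facing -x); +x is the way the tabs go in, z up. The strip is slippery (friction 0.2). The total contact force of bracket on upright (levering counts) must stay under 60 N.
- slots (a point): Nominal lower edge of the top slot at the strip's face, 158 mm over the bench, axes as the post. Four slots in a column, 10 mm wide, 25 high, 40 apart. The strip sits up to 16 mm higher or lower than nominal, unmeasured: feel for it. Tabs pass through when tabs is 11 to 17 mm above the true edge; home, it is level with that edge, 0 to 3 mm out from the face.
- catch (a joint): Roller on a spring behind the strip under the top slot, pushed back (m) by the upper tab's lip as the bracket goes down. 0 = free; above 0.0018 once let go = lip past it, home. Getting past takes 5 to 12 N down at the blade, then 3 to 5 mm of easy travel, then a firm stop on the slots' edges: stop at some 8 to 12 N there, as more levers the bracket.
- jar: Bystander: clear jar with black cap, 76 mm across, 130 high; origin under its centre.
- beaker: Bystander: open glass beaker, 68 mm across, 90 high; origin under its centre.
- dish: Bystander: white porcelain bowl, 80 mm across, 30 high; origin under its centre.
- vial: Bystander: amber bottle with white cap, 52 mm across, 100 high; origin under its centre.
There are look-alikes about, which are no part of the job. Several things have the shape of the bracket; the one meant has the colours described above. Of the things that look like the post, the smaller one is meant.

How it is judged:
By the outcome, as a careful person would: the job done as asked, in the order asked, and still so for the second after the job is handed in, with the robot touching nothing.
It also fails if it takes over 72 s, if anything falls off the work surface, if the arm or the gripper's body presses on something with over 40 N, if the wrist force passes 120 N, or if a joint passes its speed limit or range.

## Working session

There is one attempt and no reset: what is moved stays moved. The work goes in short steps, each a Python script; the robot and the scene stay as the last script left them, time stands still between calls to the robot, and variables do not carry over. Pictures are saved under pics/ and viewed, about 8 in all and at most 12, crops included, and the job is handed in when it is done.

```bash
ls; mkdir -p pics
python3 - <<'E'
from rig import arm
import cv2
for n in("side","top"):
    im=arm.snapshot(n); cv2.imwrite(f"pics/{n}0.png",im[...,::-1]); c=arm.get_calibration(n); print(n,c)
print(arm.grip_depth,arm.current_t(),arm.current_tool_rot(),arm.current_force(),arm.current_width())
E
```

```text
pics
side {'intrinsics': array([[566.54488719,   0.        , 319.21324064],
       [  0.        , 566.54488719, 237.78658481],
       [  0.        ,   0.        ,   1.        ]]), 'k1': -0.08216175971284667, 'cam_to_world': array([[ 0.99558433, -0.044586  ,  0.08260709,  0.44938109],
       [-0.09383937, -0.49570401,  0.86340703, -1.3091344 ],
       [ 0.0024528 , -0.86734631, -0.49769907,  0.88480513],
       [ 0.        ,  0.        ,  0.        ,  1.        ]])}
top {'intrinsics': array([[452.60970037,   0.        , 318.29835993],
       [  0.        , 452.60970037, 238.1245181 ],
       [  0.        ,   0.        ,   1.        ]]), 'k1': -0.05965933803090961, 'cam_to_world': array([[-0.00679469, -0.98126309,  0.19255281,  0.37000591],
       [-0.99996052,  0.0077701 ,  0.00431099,  0.01540587],
       [-0.00572638, -0.19251592, -0.98127714,  1.30198449],
       [ 0.        ,  0.        ,  0.        ,  1.        ]])}
0.0188 0.1 [[ 9.11114020e-01  4.12154211e-01 -3.85723225e-04]
 [ 4.12154387e-01 -9.11113472e-01  1.00104111e-03]
 [ 6.11456810e-05 -1.07104011e-03 -9.99999425e-01]] [ 0.6779391   0.51637025 -0.4035485 ] 0.09141923718237474
```

View pics/top0.png

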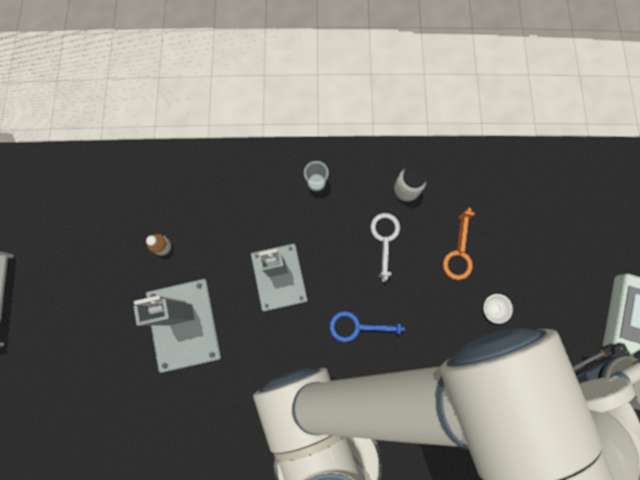

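View pics/side0.png

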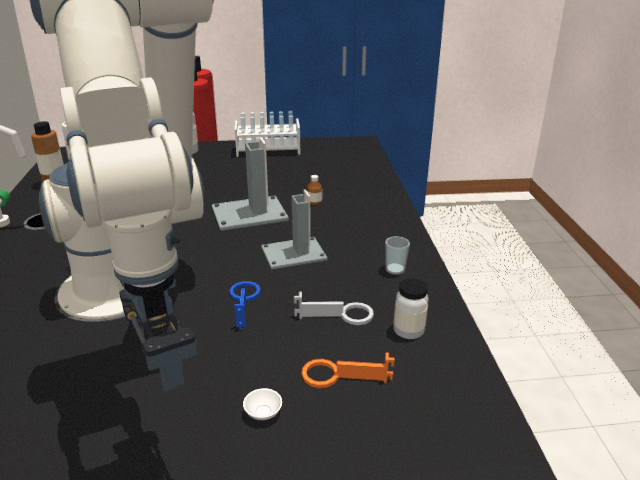

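The top view shows the aluminium bracket, with its ring at (385,228) and hook end at (385,280). The smaller post is at (278,275), and its strip seems to face world +x. I'll zoom in next.

Run:
```python
import cv2,numpy as np
t=cv2.imread("pics/top0.png");s=cv2.imread("pics/side0.png")
a=cv2.resize(t[200:300,240:320],(400,500),interpolation=cv2.INTER_CUBIC)
b=cv2.resize(t[200:300,350:420],(350,500),interpolation=cv2.INTER_CUBIC)
cv2.imwrite("pics/c1.png",np.hstack([a,b]))
a=cv2.resize(s[180:330,255:385],(520,600),interpolation=cv2.INTER_CUBIC)
cv2.imwrite("pics/c2.png",a)
```

```text
(no output)
```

View pics/c1.png

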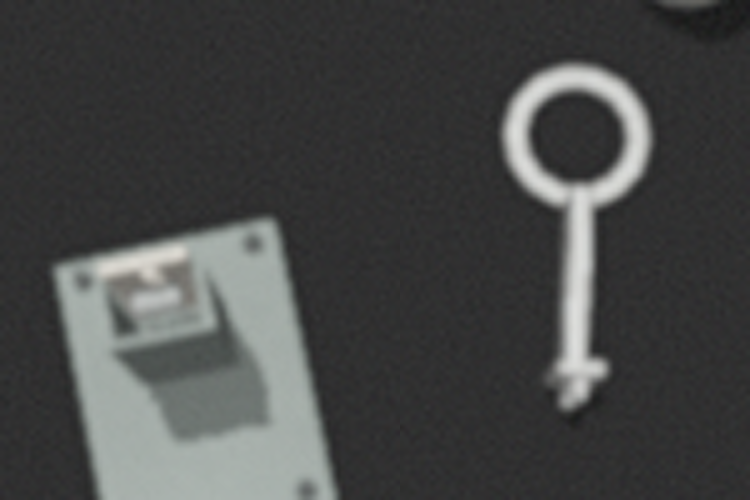

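View pics/c2.png

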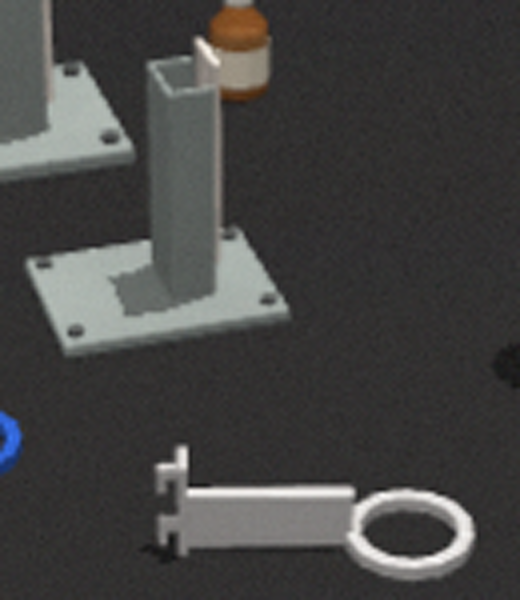

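Zoomed, the top view puts the strip's top front edge at about (259.6,253)–(277.6,250) px, on the +x side of the column. The bracket's hooks point to world −x. Next I'll measure by casting rays.

```bash
cat > h.py <<'E'
import numpy as np,cv2
from rig import arm
def ray(n,p):
    c=arm.get_calibration(n);K=c["intrinsics"];T=c["cam_to_world"]
    p=np.atleast_2d(np.asarray(p,float)).reshape(-1,1,2)
    u=cv2.undistortPoints(p,K,np.array([c["k1"],0,0,0.]),None,None,None).reshape(-1,2)
    # inverse of r*(1+k1 r^2) is what cv2's iterative undistort does
    d=np.c_[u,np.ones(len(u))]@T[:3,:3].T
    return T[:3,3],d
def onz(n,p,z):
    o,d=ray(n,p); return (o+d*((z-o[2])/d[:,2])[:,None])[:,:2]
def tri(pt,ps):
    o1,d1=ray("top",pt);o2,d2=ray("side",ps);A=np.c_[d1[0],-d2[0]]
    k=np.linalg.lstsq(A,o2-o1,rcond=None)[0];a=o1+k[0]*d1[0];b=o2+k[1]*d2[0]
    return (a+b)/2,np.linalg.norm(a-b)
def proj(n,P):
    c=arm.get_calibration(n);T=np.linalg.inv(c["cam_to_world"])
    r=cv2.projectPoints(np.atleast_2d(P).astype(float),cv2.Rodrigues(T[:3,:3])[0],T[:3,3],c["intrinsics"],np.array([c["k1"],0,0,0.]))[0]
    return r.reshape(-1,2)
E
python3 - <<'E'
from h import *
t=cv2.imread("pics/top0.png")
g=cv2.cvtColor(t,cv2.COLOR_BGR2GRAY);m=(g>110).astype(np.uint8)
def comp(x,y,m):
    n,l,s,c=cv2.connectedComponentsWithStats(m); 
    sub=l[y-6:y+6,x-6:x+6];k=np.bincount(sub[sub>0]).argmax();return l==k
# bracket
b=comp(385,255,m);ys,xs=np.nonzero(b);print("brk px",xs.min(),xs.max(),ys.min(),ys.max())
P=np.c_[xs,ys]
ringpx=P[ys<241]; ct=max(cv2.findContours(b[:240].astype(np.uint8),cv2.RETR_EXTERNAL,cv2.CHAIN_APPROX_NONE)[0],key=len)
w=onz("top",ct.reshape(-1,2)[ct.reshape(-1,2)[:,1]<238],0.010)
A=np.c_[2*w,np.ones(len(w))];s=np.linalg.lstsq(A,(w**2).sum(1),rcond=None)[0];rc=s[:2];print("ring",rc,"r",np.sqrt(s[2]+rc@rc))
q=[]
for y in range(246,272):
    r=xs[ys==y]; q.append((r.mean(),y,len(r)))
q=np.array(q);print("blade widths",q[:,2]);wb=onz("top",q[:,:2],0.037)
v=cv2.fitLine(wb.astype(np.float32),cv2.DIST_HUBER,0,.01,.01).ravel();print("blade dir",v, np.degrees(np.arctan2(-abs(v[0])*np.sign(1),-v[1]*np.sign(v[0]))))
# foot
f=comp(290,290,(g>70).astype(np.uint8))
ct=max(cv2.findContours(f.astype(np.uint8),cv2.RETR_EXTERNAL,cv2.CHAIN_APPROX_NONE)[0],key=len).reshape(-1,2)
w=onz("top",ct,0.012); R=cv2.minAreaRect(w.astype(np.float32)*1000);print("foot",R,cv2.boxPoints(R))
# strip
for pt in [((259.6,253.),(304.3,189.5)),((277.6,250.),(309.5,197.5))]:
    print("strip",tri(*pt))
for z in (.175,.191,.207): print(z,onz("top",[(259.6,253.),(277.6,250.)],z).round(4).tolist(),onz("side",[(304.3,189.5),(309.5,197.5)],z).round(4).tolist())
# tab end
print("heel px", onz("top",[(350+607/5,200+371/5),(350+547/5,200+378/5)],.066))
for n,p in dict(vial=(153,241),jar=(408,180),beaker=(316,182),dish=(497,309)).items(): print(n,onz("top",[p],.05).round(3))
E
```

```text
brk px 371 399 213 281
ring [ 0.65581468 -0.17413129] r 0.042008884465676445
blade widths [6. 6. 6. 6. 6. 6. 6. 6. 6. 6. 5. 5. 5. 6. 6. 6. 6. 6. 6. 6. 6. 6. 6. 6.
 6. 7.]
blade dir [ 0.99608713 -0.08837692  0.5652947  -0.16759528] -84.92976096805437
foot ((511.9964294433594, 135.97000122070312), (176.31732177734375, 135.0913543701172), 12.268543243408203) [[411.49805  183.2399  ]
 [440.20416   51.233734]
 [612.4948    88.7001  ]
 [583.7887   220.70627 ]]
strip (array([0.54878313, 0.16585517, 0.19678045]), np.float64(0.0033491294915622407))
strip (array([0.55855952, 0.12180854, 0.19174604]), np.float64(4.059461744051864e-05))
0.175 [[0.554, 0.1689], [0.5614, 0.1234]] [[0.5502, 0.2119], [0.5612, 0.1564]]
0.191 [[0.5514, 0.1667], [0.5587, 0.1219]] [[0.5479, 0.1776], [0.5587, 0.1234]]
0.207 [[0.5488, 0.1645], [0.5559, 0.1203]] [[0.5456, 0.1434], [0.5562, 0.0903]]
heel px [[ 0.50793679 -0.40019296]
 [ 0.50442692 -0.36654565]]
vial [[0.611 0.491]]
jar [[ 0.785 -0.24 ]]
beaker [[0.781 0.026]]
dish [[ 0.413 -0.471]]
```

```bash
cat >> h.py <<'E'
def R(yaw):
    c,s=np.cos(np.radians(yaw)),np.sin(np.radians(yaw)); return np.array([[c,s,0],[s,-c,0],[0,0,-1.]])
E
python3 - <<'E'
from h import *
h=onz("top",[(350+207/5,274.2),(350+147/5,275.6)],.066);print("heel",h)
print("heel tri",tri((385.4,274.5),(300.3,292)))
g=np.array([.565,-.1685]);yaw=-4.8
arm.move_to([*g,.10],R(yaw)); print(arm.current_t(),arm.current_joint_positions())
arm.move_l([*g,.006],feed=.08); print(arm.current_force(),arm.current_ee_pos())
cv2.imwrite("pics/s1.png",arm.snapshot("side")[...,::-1][190:360,230:460].repeat(3,0).repeat(3,1))
print(arm.current_t())
E
```

```text
heel [[ 0.51012142 -0.17897591]
 [ 0.50656246 -0.14588982]]
heel tri (array([ 0.51071823, -0.16174386,  0.07089669]), np.float64(0.0036331666333161384))
1.975 [-2.24745924e+01  3.29206483e+01  8.93047704e+01 -7.78486241e-03
  5.77503243e+01  7.23567025e+01]
[-0.53520153  0.32642712  0.27471787] [ 0.56531063 -0.16860973  0.00648096]
3.35
```

View pics/s1.png

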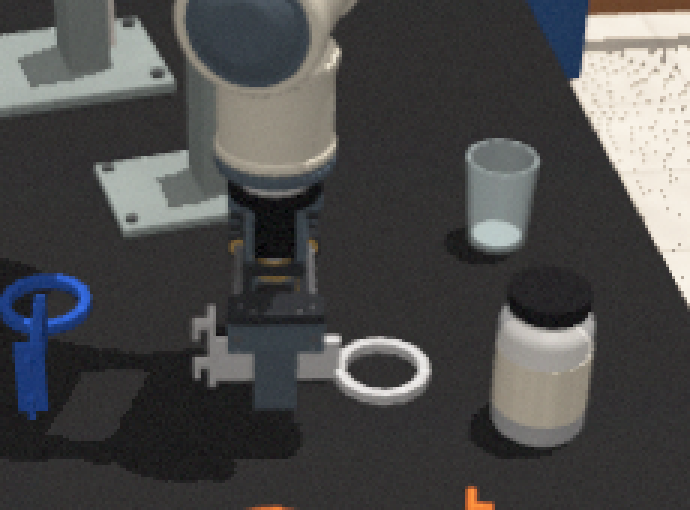

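The fingers straddle the blade midway: blade at x≈215–340 in the crop, fingers at 275. I'll grip, lift and go to the pre-insert pose.

```bash
cat >> h.py <<'E'
YAW=12.27; U=np.array([np.cos(np.radians(YAW)),np.sin(np.radians(YAW))]); V=np.array([-U[1],U[0]])
S=np.array([.555,.1447])
def tcp(d,e,tz):  # d: heel-face distance out from strip, e: lateral along V, tz: height of tabs point
    return [*(S+U*(.055+d)+V*e), tz-.0455]
E
python3 - <<'E'
from h import *
arm.grip(0.0); print(arm.current_width(),arm.current_ee_pos())
p=arm.current_ee_pos(); arm.move_l([p[0],p[1],.24],feed=.15); print(arm.current_force())
q=tcp(.0245,0,.174); arm.move_to([q[0],q[1],.24],R(YAW)); arm.move_l(q,feed=.12); arm.sleep(.2)
print(arm.current_t(),arm.current_ee_pos(),q,arm.current_force(),arm.current_torque(),arm.current_width())
t=arm.snapshot("top")[...,::-1];s=arm.snapshot("side")[...,::-1]
cv2.imwrite("pics/top2.png",t);cv2.imwrite("pics/side2.png",s)
a=cv2.resize(t[205:305,235:315],(400,500),interpolation=cv2.INTER_CUBIC)
b=cv2.resize(s[160:285,270:370],(400,500),interpolation=cv2.INTER_CUBIC)
cv2.imwrite("pics/c3.png",np.hstack([a,b]))
E
```

```text
0.009819600247043567 [ 0.56500437 -0.16852365  0.0060128 ]
[ 0.25640771 -0.42179912 -1.82573355]
8.825 [0.6329842  0.16167327 0.12915133] [np.float64(0.6326839801443893), np.float64(0.1615952427897953), 0.1285] [ 0.70907572 -0.51531239 -1.59823462] [-0.00071368  0.03638448 -0.03017998] 0.010313472989382538
```

View pics/c3.png

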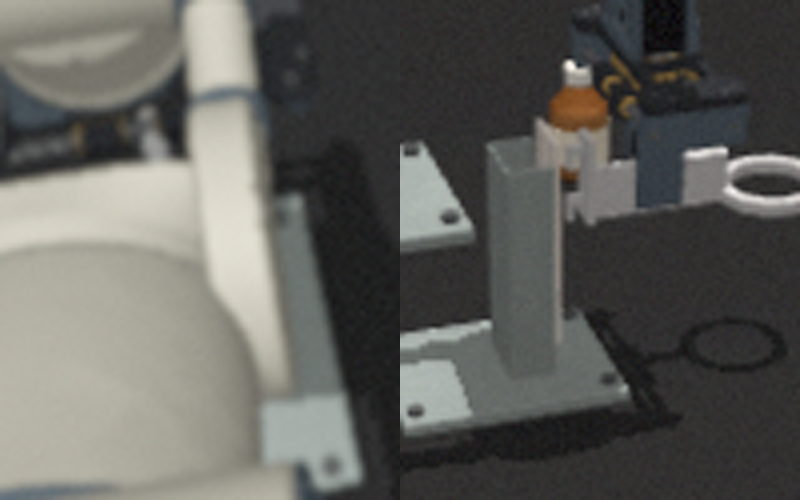

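The side view shows the bracket level in front of the strip, and the top view is mostly blocked by the arm. I'll start feeling with light presses.

```bash
cat >> h.py <<'E'
def F(n=3):
    return np.mean([arm.current_force() for _ in range(n)],0)
def loc(f): return np.array([f[:2]@U,f[:2]@V,f[2]])
def press(e,tz,d0,f0,dmin=-.004,lim=4.,step=.001):
    d=d0
    while d>dmin:
        d-=step; arm.move_l(tcp(d,e,tz),feed=.03); f=loc(F()-f0)
        if np.linalg.norm(f)>lim: break
    return d,f
E
python3 - <<'E'
from h import *
f0=F(5);t=arm.current_t();print(f0); d,f=press(0,.174,.0225,f0); print(d,f,loc(arm.current_torque()),arm.current_t()-t)
arm.sleep(.1);print(loc(F()-f0),(arm.current_ee_pos()[:2]-S)@U-.055)
E
```

```text
[-0.50928368 -0.92162168 -1.33707105]
0.0004999999999999866 [ 5.752649    1.05225929 -2.23628701] [ 0.02054338 -0.78390048 -0.04983487] 5.5
[ 6.36383729  0.28859654 -2.59181714] 0.0011700047400319893
```

Run:
```python
from h import *
s=arm.snapshot("side")[...,::-1]
cv2.imwrite("pics/c4.png",cv2.resize(s[170:250,280:360],(640,600),interpolation=cv2.INTER_CUBIC))
```

```text
(no output)
```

View pics/c4.png

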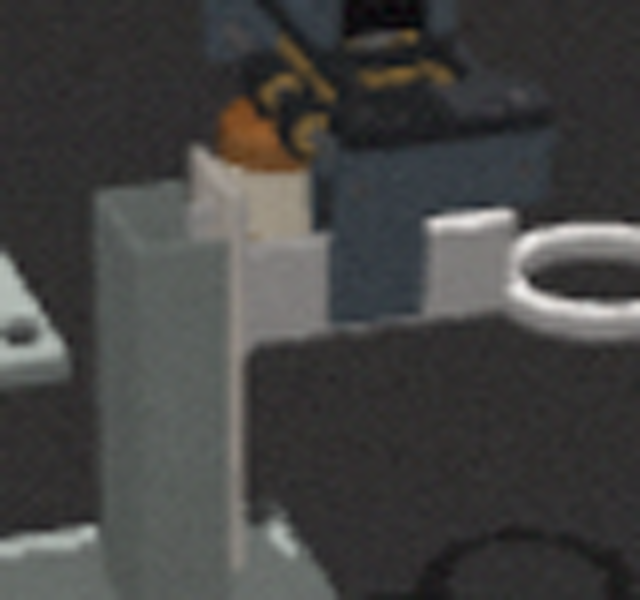

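The heel is now hidden behind the strip edge, with contact about 12 mm deeper than a tab-tip stop would give. So the tabs are in. I'll back off about 1.2 mm and push down, watching the force.

Run:
```python
from h import *
# free-hang bias: measured before contact
f0=np.array([-.51,-.92,-1.34])
arm.move_l(tcp(.0022,0,.174),feed=.02);arm.sleep(.1);f=loc(F()-f0);print("backed",f.round(1))
tz=.174
while tz>.154:
    tz-=.0007; arm.move_l(tcp(.0022,0,tz),feed=.03); f=loc(F()-f0); z=arm.current_ee_pos()[2]+.046
    print(round(tz*1e3,1),round(z*1e3,2),f.round(1),arm.current_torque().round(2))
    if f[2]>9 or np.linalg.norm(f[:2])>8: break
print(arm.current_t())
```

```text
backed [ 0.4  1.5 -0.3]
173.3 173.73 [1.7 0.5 0.6] [-0.01  0.08  0.01]
172.6 173.05 [ 1.1  0.8 -0.9] [ 0.02  0.01 -0.02]
171.9 172.33 [ 1.4  0.8 -0.9] [-0.03  0.05  0.04]
171.2 171.67 [ 0.2  1.4 -1.1] [ 0.01  0.06 -0.02]
170.5 170.99 [-0.6  0.7  0.1] [-0.    0.02  0.05]
169.8 170.28 [ 0.6  1.4 -0.6] [ 0.    0.06 -0.01]
169.1 169.77 [2.4 0.9 2. ] [-0.01  0.01 -0.01]
168.4 169.1 [ 3.7 -0.2  3.5] [ 0.07 -0.11 -0.01]
167.7 168.42 [5.8 0.1 5.7] [ 0.09 -0.29  0.03]
167.0 167.66 [5.4 0.8 6.2] [ 0.03 -0.21 -0.04]
166.3 166.91 [6.4 0.6 6.8] [ 0.06 -0.33 -0.02]
165.6 166.17 [5.7 0.4 6.5] [ 0.09 -0.31  0.04]
164.9 165.44 [ 5.4 -0.3  5.4] [ 0.01 -0.22  0.03]
164.2 164.7 [5.9 1.  5.5] [ 0.06 -0.34  0.02]
163.5 164.05 [6.8 1.5 6.1] [ 0.07 -0.33  0.08]
162.8 163.51 [4.9 1.7 8.5] [ 0.05 -0.25 -0.03]
162.1 163.11 [ 2.9  0.7 12.2] [ 0.02 -0.12  0.04]
19.175
```

Force rose to a peak of about 6.8 N near 167 mm, eased, then met a firm stop at about 163.3 mm. That agrees with the strip top seen at about 0.196 m. I'll ease off, release and check.

Run:
```python
from h import *
arm.move_l(tcp(.0022,0,.1627),feed=.02); arm.sleep(.1);print(loc(F()).round(1))
arm.grip(.045); arm.sleep(.3);print(arm.current_width(),loc(F()).round(1))
p=arm.current_ee_pos(); arm.move_l([p[0],p[1],p[2]+.15],feed=.12)
arm.move_joints(np.array(arm.current_joint_positions())+[-45,0,0,0,0,0]); arm.sleep(.3)
print(arm.current_t(),arm.current_ee_pos())
t=arm.snapshot("top")[...,::-1];s=arm.snapshot("side")[...,::-1]
cv2.imwrite("pics/top5.png",t);cv2.imwrite("pics/side5.png",s)
a=cv2.resize(t[205:305,235:315],(320,400),interpolation=cv2.INTER_CUBIC)
b=cv2.resize(s[170:270,270:390],(480,400),interpolation=cv2.INTER_CUBIC)
cv2.imwrite("pics/c5.png",np.hstack([a,b]))
```

```text
[4.4 0.9 4. ]
0.04497077093001932 [-0.2 -0.7  0.1]
23.9833 [ 0.54281135 -0.32046428  0.26642224]
```

View pics/c5.png

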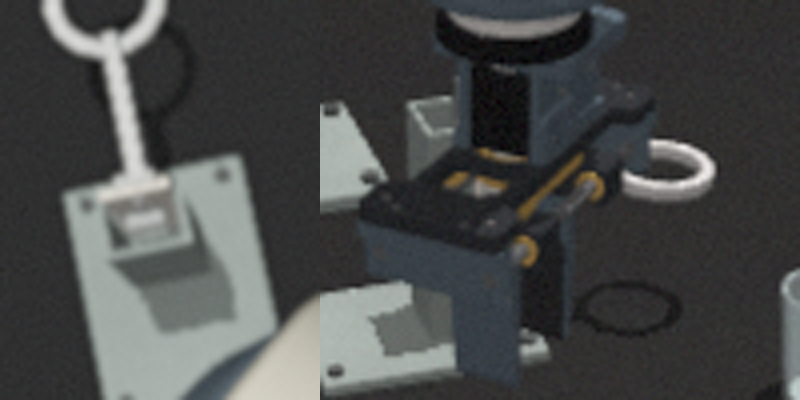

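The bracket hangs on the post, but the gripper blocks the side view. I'll move it clear and check level and height.

Run:
```python
from h import *
arm.move_joints(np.array(arm.current_joint_positions())+[-38,0,0,0,0,0]); arm.sleep(.3)
s=arm.snapshot("side")[...,::-1].copy();t=arm.snapshot("top")[...,::-1].copy();print(arm.current_t())
cv2.imwrite("pics/side6.png",s);cv2.imwrite("pics/top6.png",t)
# predicted level bracket at home, E=.1633 : origin z = E-.032
def P(x,y,z): return [*(S+U*(.055+.001-x)-V*y),.1633-.032+z]   # bracket +x=-U, +y=-V
pts=[P(-55,0,20),P(45,0,20),P(-55,5,-20),P(45,5,-20),P(-131,0,-10),P(-91,40,-10),P(-91,-40,-10)]
pts=np.array([P(x/1e3,y/1e3,z/1e3) for x,y,z in[(-54,5,20),(45,5,20),(-54,5,-20),(45,5,-20),(-131,0,-10),(-91,40,-10),(-91,-40,-10)]])
def ov(im,n,x0,x1,y0,y1,k):
    c=cv2.resize(im[y0:y1,x0:x1],None,fx=k,fy=k,interpolation=cv2.INTER_CUBIC)
    for p in proj(n,pts): cv2.circle(c,tuple(int(round(v)) for v in (p-[x0,y0]+.5)*k),3,(0,0,255),1)
    return c
cv2.imwrite("pics/c6.png",np.hstack([ov(s,"side",280,380,170,240,6),ov(t,"top",250,283,200,270,6)]))
# ring centroid by both views
def ring(im,n,x0,x1,y0,y1):
    m=np.zeros(im.shape[:2],np.uint8);g=cv2.cvtColor(im,cv2.COLOR_BGR2GRAY);m[y0:y1,x0:x1]=g[y0:y1,x0:x1]>120
    c=max(cv2.findContours(m,cv2.RETR_EXTERNAL,cv2.CHAIN_APPROX_NONE)[0],key=len);return cv2.fitEllipse(c)
a=ring(t,"top",235,290,180,217);b=ring(s,"side",349,385,195,225);print(a,b);print("ring",tri(a[0],b[0]),"expected",P(-.091,0,-.015))
```

```text
26.0
((260.7478942871094, 203.5178680419922), (27.447547912597656, 30.78479766845703), 82.9301528930664) ((356.3861083984375, 211.48532104492188), (12.627159118652344, 20.578933715820312), 92.14960479736328)
ring (array([0.7016957 , 0.17676178, 0.11272189]), np.float64(0.0019540365363126077)) expected [np.float64(0.6986420764933992), np.float64(0.17594026025282905), 0.1163]
```

View pics/c6.png

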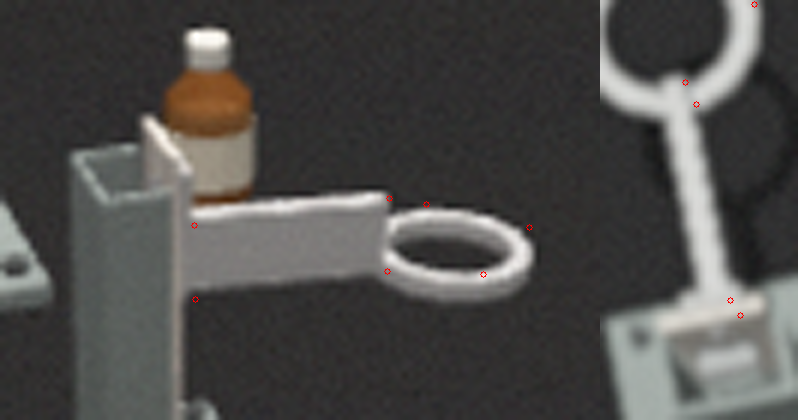

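The bracket hangs on the post, and its outer end matches the level prediction. Near the heel the underside sits about 1 px higher than predicted. I'll compare it with the picture of the bracket held level before insertion.

Run:
```python
from h import *
def edge(im,x0,x1,y0,y1):
    g=cv2.GaussianBlur(cv2.cvtColor(im,cv2.COLOR_BGR2GRAY),(3,3),0).astype(float);o=[]
    for x in range(x0,x1):
        c=g[y0:y1,x];k=np.argmin(np.diff(c));d=np.diff(c);w=-np.minimum(d[max(0,k-1):k+2],0)
        o.append((x,y0+.5+(w*np.arange(max(0,k-1),k-1+1+len(w)-1+1)[:len(w)]).sum()/w.sum()))
    return np.array(o)
def pred(ox,tz,xs):
    P=np.array([[*(ox-U*x+V*-.005),tz-.032-.02] for x in np.linspace(-.054,.048,60)])
    q=proj("side",P);q=q[np.argsort(q[:,0])];return np.interp(xs,q[:,0],q[:,1])
s2=cv2.imread("pics/side2.png");s6=cv2.imread("pics/side6.png")
for nm,im,xr,ox,tz in [("held L",s2,(318,328),np.array([.63298,.16167]),.12915+.046),("held R",s2,(341,350),np.array([.63298,.16167]),.12915+.046),
                       ("hung",s6,(314,343),S+U*.056,.1633)]:
    e=edge(im,*xr,205,226); p=pred(ox,tz,e[:,0]); r=e[:,1]-p
    print(nm,"resid px",np.round(r,1),"fit",np.polyfit(e[:,0]-e[:,0].mean(),r,1).round(3))
```

```text
held L resid px [ 0.8 -0.2 -0.2 -0.6 -0.5 -0.4 -0.4 -0.3 -0.3 -0.2] fit [-0.063 -0.224]
held R resid px [-0.2 -0.6 -0.4 -0.4 -0.3 -0.3 -0.3 -0.7 -0.6] fit [-0.027 -0.423]
hung resid px [-12.6 -12.6 -12.5 -12.6 -12.5 -12.4 -12.3 -12.2 -12.1 -12.  -11.8 -11.7
 -11.5 -11.4 -11.2 -11.1  -0.3  -0.2  -0.1  -0.5  -0.3  -0.1   0.    0.1
   0.1   0.2   0.3   0.4   0.6] fit [ 0.641 -6.63 ]
```

Held level, the fit agreed to 0.4 px. Hung, the outer end is about 3 mm low and the heel about 3 mm high, so it droops about 3° and has risen after release. The 12 N rise was probably the catch itself, not the stop. I'll regrip at the droop angle, level it and push further, watching the force.

```bash
cat >> h.py <<'E'
def pitch(a): return cv2.Rodrigues(np.array([*V,0.])*np.radians(a))[0]@R(YAW)
E
python3 - <<'E'
from h import *
arm.move_joints(np.array(arm.current_joint_positions())+[83,0,0,0,0,0])
o=np.array(tcp(.0022,0,.1633))+[0,0,.014]   # bracket origin (blade centre)
A=pitch(3.); g=o+A@np.array([0,0,.014])
arm.move_l(g-A[:,2]*.08,A,feed=.15); arm.move_l(g,A,feed=.08); arm.sleep(.2); f0=F(5); print("f0",f0,arm.current_t())
arm.grip(0.); print(arm.current_width(),loc(F()-f0).round(1))
arm.move_l(tcp(.0022,0,.165),R(YAW),feed=.02); arm.sleep(.1);print("level",loc(F()-f0).round(1),arm.current_torque().round(2))
tz=.165; pk=0
while tz>.154:
    tz-=.0005; arm.move_l(tcp(.0022,0,tz),feed=.03); f=loc(F()-f0); z=arm.current_ee_pos()[2]+.046
    print(round(tz*1e3,1),round(z*1e3,2),f.round(1),arm.current_torque().round(2))
    if f[2]>14 or np.linalg.norm(f[:2])>12: break
print(arm.current_t()); cv2.imwrite("pics/side7.png",arm.snapshot("side")[...,::-1])
E
```

```text
f0 [-0.16038028 -0.24101143 -0.93384969] 30.8917
0.009685861424880813 [-0.2  0.2  1.1]
level [3.4 1.9 4.3] [ 0.16 -0.08 -0.08]
164.5 165.21 [4.7 0.8 5.1] [ 0.21 -0.23 -0.05]
164.0 164.64 [4.9 0.  4.8] [ 0.15 -0.25 -0.05]
163.5 164.08 [5.  0.3 5.7] [ 0.14 -0.22 -0.04]
163.0 163.66 [ 4.2 -0.2  6.7] [ 0.15 -0.24 -0.03]
162.5 163.35 [ 3.8  0.6 10.1] [ 0.12 -0.13 -0.  ]
162.0 163.04 [ 2.5  0.8 12.2] [ 0.09  0.04 -0.03]
161.5 162.81 [ 2.6  1.5 15.9] [0.05 0.24 0.01]
33.6167
```

Run:
```python
from h import *
f0=np.array([-.16,-.24,-.93])
for tz in (.1625,.1630,.1635,.1640,.1645,.1650,.1655,.166):
    arm.move_l(tcp(.0022,0,tz),feed=.03); arm.sleep(.05); f=loc(F()-f0); print(tz,round((arm.current_ee_pos()[2]+.046)*1e3,2),f.round(1),arm.current_torque().round(2))
    if f[2]<-6: break
print("tilt",arm.current_tool_rot()[:,2],arm.current_t())
s=cv2.imread("pics/side7.png");cv2.imwrite("pics/c7.png",cv2.resize(s[170:240,280:380],None,fx=8,fy=8,interpolation=cv2.INTER_CUBIC))
```

```text
0.1625 163.12 [4.9 0.2 6.9] [ 0.22 -0.83 -0.03]
0.163 163.25 [6.6 0.9 0.5] [ 0.37 -1.32 -0.03]
0.1635 163.54 [ 6.3  0.8 -2.2] [ 0.42 -1.59  0.05]
0.164 163.93 [ 8.   1.  -3.4] [ 0.47 -1.68 -0.06]
0.1645 164.37 [ 6.8  0.2 -5. ] [ 0.45 -1.79 -0.02]
0.165 164.81 [ 8.5  0.5 -5.8] [ 0.44 -1.77 -0.01]
0.1655 165.34 [ 7.3  0.2 -5.4] [ 0.45 -1.77 -0.05]
0.166 165.89 [ 8.2  0.2 -5.1] [ 0.44 -1.73 -0.04]
tilt [ 1.46608815e-04 -2.72114387e-05 -9.99999989e-01] 36.0667
```

View pics/c7.png

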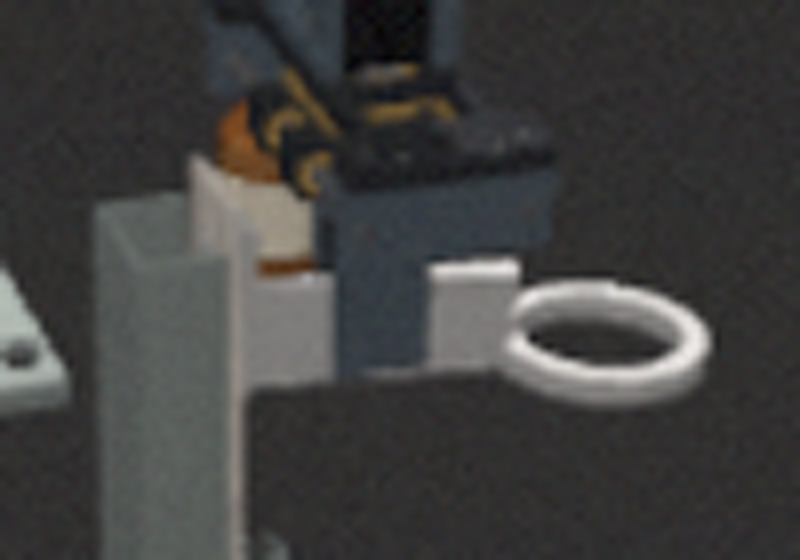

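```bash
cat >> h.py <<'E'
def edges(im,xs,pts):  # subpixel row of steepest bright->dark near predicted rows
    g=cv2.GaussianBlur(cv2.cvtColor(im,cv2.COLOR_BGR2GRAY),(3,3),0).astype(float);o=[]
    for x,y in zip(xs,pts):
        y0=int(round(y))-4;d=-np.diff(g[y0:y0+9,x]);k=int(np.argmax(d));s=slice(max(0,k-1),k+2);w=np.maximum(d[s],0)
        o.append(y0+.5+(w*np.arange(8)[s]).sum()/w.sum())
    return np.array(o)
def predb(ox,tz,xs):
    P=np.array([[*(ox-U*x-V*.005),tz-.052] for x in np.linspace(-.054,.048,60)])
    q=proj("side",P);q=q[np.argsort(q[:,0])];return np.interp(xs,q[:,0],q[:,1])
def report(f,ox,tz,xs):
    im=cv2.imread(f);p=predb(ox,tz,xs);e=edges(im,xs,p);print(f,np.round(e-p,1))
E
python3 - <<'E'
from h import *
o=S+U*.0572
report("pics/side2.png",np.array([.63298,.16167]),.12915+.046,np.r_[319:328,341:349])
report("pics/side7.png",o,.1628,np.r_[313:321,334:343])
report("pics/side6.png",o,.1633,np.r_[313:343])
E
```

```text
pics/side2.png [-0.2 -0.2 -0.6 -0.5 -0.4 -0.4 -0.3 -0.3 -0.2 -0.2 -0.6 -0.4 -0.4 -0.3
 -0.3 -0.3 -0.7]
pics/side7.png [-1.6 -1.5 -1.3 -1.2 -1.1 -1.1 -1.  -0.9  0.1  0.2 -0.1  0.   0.2  0.3
  0.4  0.4  0.6]
pics/side6.png [-1.4 -1.3 -1.2 -1.1 -1.  -1.  -0.9 -0.7 -0.7 -1.1 -1.  -0.8 -0.6 -0.5
 -0.5 -0.4 -0.4 -0.3 -0.2 -0.1 -0.5 -0.3 -0.1  0.   0.1  0.1  0.2  0.3
  0.4  0.6]
```

Side-view residuals show the bracket slipped in the pads and drooped about 3° while I pushed at mid-blade. The tabs are really at about 166.5 mm, so it was levering against the catch, not home. I'll regrip close to the heel (short lever), level it and push again.

```bash
cat >> h.py <<'E'
def pose(tz,a,gx=.029,gz=-.0068,d=.0022):
    M=cv2.Rodrigues(np.array([*V,0.])*np.radians(a))[0]
    r=np.array([*(-U*(gx-.055)),gz-.032]); return np.array([*(S+U*d),tz])+M@r, M@R(YAW)
E
python3 - <<'E'
from h import *
arm.move_l(tcp(.0022,0,.1640),feed=.03); arm.grip(.045)
g,A=pose(.1665,3.); h=g-A[:,2]*.05
p=arm.current_ee_pos(); arm.move_l([p[0],p[1],h[2]],feed=.15); arm.move_l(h,A,feed=.1)
cv2.imwrite("pics/side8.png",arm.snapshot("side")[...,::-1]); 
arm.move_l(g,A,feed=.08);arm.sleep(.15); f0=F(5); arm.grip(0.); print(arm.current_t(),arm.current_width(),loc(F()-f0).round(1))
for a in (1.5,0,-.7):
    arm.move_l(*pose(.1667,a),feed=.02);arm.sleep(.05);f=loc(F()-f0);print("a",a,f.round(1),arm.current_torque().round(2))
    if np.linalg.norm(f)>14: break
tz=.1667
while tz>.153 and np.linalg.norm(f)<15:
    tz-=.0006; arm.move_l(*pose(tz,a),feed=.03); f=loc(F()-f0)
    print(round(tz*1e3,1),round((arm.current_ee_pos()[2]-pose(0,a)[0][2])*1e3,2),f.round(1),arm.current_torque().round(2))
    if f[2]>13: break
print(arm.current_t()); cv2.imwrite("pics/side9.png",arm.snapshot("side")[...,::-1])
o=S+U*.0572
report("pics/side8.png",o,.1633,np.r_[332:343])
report("pics/side9.png",o,.1633,np.r_[312:316,331:343])
E
```

```text
39.5917 0.009898377923642131 [-1.3  0.6 -1. ]
a 1.5 [-2.1 -0.1 -0.4] [ 0.01  0.39 -0.02]
a 0 [-4.8 -0.1  0.3] [-0.13  0.71  0.02]
a -0.7 [-6.2  0.9  2.9] [-0.29  1.25 -0.02]
166.1 166.12 [-6.8 -0.6  4.8] [-0.38  1.46  0.01]
165.5 165.61 [-8.2  0.2  7.8] [-0.31  1.62  0.03]
164.9 164.96 [-7.1 -0.4  6.8] [-0.31  1.52  0.  ]
164.3 164.37 [-7.5  0.4  6.1] [-0.37  1.5   0.04]
163.7 163.69 [-7.   0.4  3.8] [-0.28  1.38  0.03]
163.1 163.03 [-6.5 -0.1  4.5] [-0.35  1.4   0.01]
162.5 162.44 [-7.1 -0.1  3.4] [-0.26  1.3   0.01]
161.9 161.76 [-6.6  0.   2.6] [-0.27  1.25  0.  ]
161.3 161.17 [-6.5  1.1  2.7] [-0.25  1.29  0.04]
160.7 160.93 [-8.6  1.2  8.2] [-0.35  1.65 -0.03]
160.1 160.77 [-10.   -0.4  16.6] [-0.43  2.06 -0.03]
43.2417
pics/side8.png [-0.6 -0.4 -0.4 -0.3 -0.3 -0.2 -0.1  0.1  0.1 -0.3  0.4]
pics/side9.png [ 0.1  0.1 -0.  -0.  -0.1 -0.1 -0.5 -0.3 -0.2 -0.2 -0.1 -0.1 -0.  -0.4
 -0.3 -0.1]
```

This time it was a clean catch: a 7.8 N peak at 165.5 mm, easy travel of about 4.4 mm, then a firm stop at about 161 mm. The bracket is level and lower. I'll ease off, release and check.

Run:
```python
from h import *
arm.move_l(*pose(.1609,0),feed=.02); arm.sleep(.1); print(loc(F()).round(1))
arm.grip(.045); arm.sleep(.2); print(loc(F()).round(1))
p=arm.current_ee_pos(); arm.move_l([p[0],p[1],p[2]+.14],feed=.15)
arm.move_joints(np.array(arm.current_joint_positions())+[-80,0,0,0,0,0]); arm.sleep(.3)
s=arm.snapshot("side")[...,::-1].copy();t=arm.snapshot("top")[...,::-1].copy();print(arm.current_t())
cv2.imwrite("pics/sideA.png",s);cv2.imwrite("pics/topA.png",t)
report("pics/sideA.png",S+U*.0572,.161,np.r_[314:343])
cv2.imwrite("pics/cA.png",np.hstack([cv2.resize(s[150:350,270:470],(500,500)),cv2.resize(t[180:310,230:308],(300,500))]))
```

```text
[-6.9 -0.4  7.5]
[ 0.1 -0.  -0.3]
48.75
pics/sideA.png [-0.9 -0.8 -0.7 -0.5 -0.4 -0.3 -0.3 -0.2 -0.1 -0.   0.1 -0.4 -0.2 -0.
  0.1  0.1  0.2  0.3  0.4  0.5  0.5  0.1  0.3  0.5  0.6  0.7  0.7  0.8
  1. ]
```

View pics/cA.png

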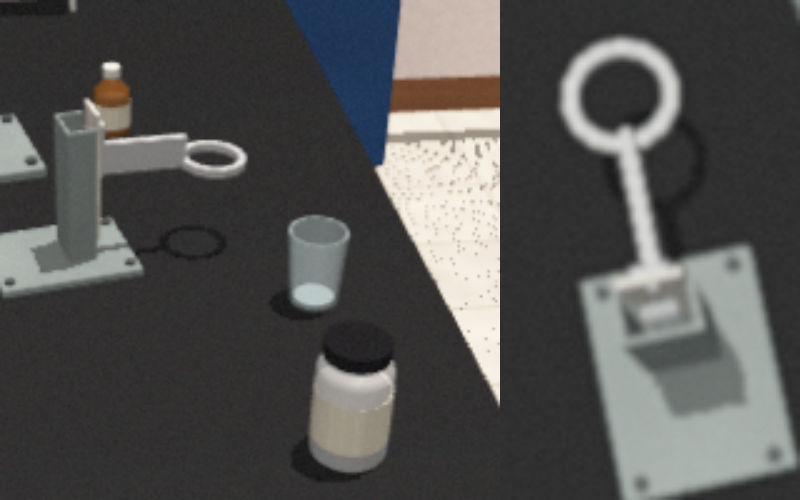

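Everything is still clear. The bracket hangs 3.6 mm lower than in the first, unseated attempt and has stayed there. The bystanders haven't moved, so I'll hand in.

Run:
```python
from rig import arm
print(arm.current_t(),arm.current_force()); arm.sign_off()
```

```text
48.75 [-0.5681772  -0.24444043 -0.18515918]
the job is handed in; nothing more can be done
```

The bracket is hung on the smaller post with both tabs in the top two slots, pushed past the catch and released. I handed it in at 48.8 s of the 72 s allowed.

- **Insertion:** the tabs went in at the first light press, at about 6 N.
- **First push down:** this did not seat it. Gripping mid-blade let the bracket slip and tilt in the pads, so it levered against the catch at up to 16 N. I had released it once believing it was home, and the side picture then showed the heel about 3 mm too high.
- **Second push down:** I regripped close to the heel and levelled the bracket. The force peaked at 7.8 N, then came about 4.4 mm of easy travel and a firm stop near 161 mm. I stopped there at about 17 N, which is above the 8–12 N advised. I had no direct reading of the contact force on the upright.
- **Last checks:** after release the bracket stayed about 3.6 mm lower than in the failed attempt. The gripper was well clear, and the jar, beaker and vial looked unmoved; the dish was outside the last crop I viewed.
- **Not level:** it droops about 3° at the ring end, not truly level. I put this down to the tabs' 2.5 mm of play in the strip.
- **Not measured:** I could not read the catch joint itself, so "home" rests on the force profile and the measured drop. The pictures put the tabs about 1 to 1.5 mm above the felt stop, roughly within their accuracy.

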